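Hold a lacquered sample paddle in the curing box

TASK

Lift the lid of the white curing box all the way back until it rests open on its stop. Then take the narrower of the two wooden paddles out of the rack by its handle, lower its freshly lacquered blade, upright, through the slot in the box's steel plate until the dark line scribed round the blade is about level with the plate, and finish holding it there: do not let go, never let it touch the bottom of the box, and do not press it hard against the slot's edges. Leave the wide paddle, the brush and everything else on the table where they are.

Things in the scene. Friction and masses are not known exactly. Their poses are not given: they have to be found in the camera images.
- lamp_box: White curing box, fixed, 130 (x) x 150 (y) x 125 mm high, walls and floor 5 mm. Origin: centre of its underside. x points from its front to the hinge side, y along the hinge, z up. Inside, 15 mm below the rim, lies a steel plate (top face 110 mm above the table) with one slot; the space under it is empty down to the floor, 105 mm below the plate's top face.
- lid (a joint): Angle of the box's lid (rad): 0 shut, 1.9 open on its stop, leaning back. Lid 130 x 150 x 8 mm, about 150 g, hinged on the box's far (+x) rim; opening turns it about the box's +y axis, its front edge going up and then back. The hinge is free: let go below about 1.6 rad it falls shut, above about 1.75 rad it falls open to the stop.
- lid_handle (a point): Centre of the lid's black round knob, where to grip it: knob 28 mm across, 16 mm high, on a 12 mm stem, its centre 35 mm off the lid's top face, 30 mm from the lid's front edge, midway along y. Moves with the lid. Pinched along the box's y axis, the knob turns between the fingers as the lid swings.
- lid_hinge (a point): Point on the lid's hinge axis, midway along it, at the far top rim of the box (125 mm above the table). The axis is the box's y axis.
- slot (a point): Centre of the slot, level with the steel plate's top face; axes as lamp_box. The slot goes through the 8 mm plate and is 8 mm (x) by 48 mm (y), 2 mm more than the paddle's blade each way; it lies 10 mm nearer the front than the box's centre. Flared lips on its four edges slope outwards at 45 degrees and stand 4 mm above the plate as a lead-in.
- rack: Wooden rack block, fixed to the table, 70 (x) x 270 (y) x 45 mm high, origin at the centre of its underside. Three pockets 35 mm deep in a row along its y axis, 85 mm apart, each 7.5 mm (x) x 64 mm (y). They hold the paddle, the wide paddle and the brush, in any order, standing upright.
- paddle: The narrower wooden paddle, the one to use, about 60 g: blade 6 mm thick (x) x 46 mm wide (y) x 100 mm long, and above it a handle 16 (x) x 24 (y) x 50 mm high. Origin: centre of the blade's bottom edge; z points up to the handle. It stands in the rack, origin 10 mm above the table. A dark line runs round the blade 60 mm above its bottom edge.
- paddle_tip (a point): Centre of the bottom edge of the paddle's blade (same point as the paddle's origin).
- paddle_grip (a point): Centre of the paddle's handle, 125 mm above the bottom edge of its blade; grip it across its 16 mm thickness (x axis) or its 24 mm width.
- wide_paddle: The wide paddle, to be left in the rack: as the paddle, but its blade is 62 mm wide. Origin: centre of its bottom edge.
- brush: Flat brush standing bristles down in the rack, to be left there: 42 mm wide, 145 mm high, round 12 mm handle. Origin: centre of its bottom edge.
- scissors: Bystander: scissors, 150 mm long, lying flat. Origin near the pivot.
- awl: Bystander: awl with a wooden handle, 116 mm long, lying flat. Origin at the front end of the handle.
- case: Bystander: round lilac case, 60 mm across, 30 mm high. Origin: centre of its underside.
- tape: Bystander: paper tape ring, 90 mm across, 25 mm high, lying flat. Origin: centre of its underside.
- jar: Bystander: jar, 64 mm across, 75 mm high. Origin: centre of its underside.
- tins: Bystander: two round white tins in a pile, 72 mm across, 42 mm high. Origin: centre of the underside.
- bamboo_roll: Bystander: rolled bamboo mat, 200 mm long, 44 mm thick, lying flat. Origin: middle of its underside.
Not all that is in view belongs to the job. What is shaped like the paddle but red is not meant.

How it is judged (in metres and radians):
On the way, in this order (a step that is already met when the one before it is completed fails the run):
1. the lid rests open on its stop (value of joint lid above 1.82 rad), for 0.2 s.
2. the paddle is drawn up out of the rack by the gripper (height (world z) of paddle_tip above 0.05 m and contact force between paddle and the fingers above 1 N), for 0.1 s.
3. the paddle's tip is in the slot (x of paddle_tip in the frame of slot between -0.005 and 0.005 m and y of paddle_tip in the frame of slot between -0.005 and 0.005 m and z of paddle_tip in the frame of slot below -0.01 m), for 0.1 s.
At the end, for the whole second after the job is handed in: Lid open on its stop (over 1.82 rad); the narrower paddle upright (0.1 rad) in the slot, bottom edge 42 to 78 mm below the plate's top face and within 5 mm of the slot's centre in x and y, still (under 20 mm/s), held by the fingers with over 2 N, pressing on the box with under 10 N (value of joint lid above 1.82 rad and x of paddle_tip in the frame of slot between -0.005 and 0.005 m and y of paddle_tip in the frame of slot between -0.005 and 0.005 m and z of paddle_tip in the frame of slot between -0.078 and -0.042 m and angle between paddle's own z axis and vertical below 0.1 rad and contact force between paddle and the fingers above 2 N and contact force between paddle and lamp_box below 10 N and linear speed of paddle below 0.02 m/s); the arm keeps its last pose, push and grip.
It fails at once if the paddle's blade touches the bottom of the box (horizontal distance between paddle_tip and slot below 0.04 m and z of paddle_tip in the frame of slot below -0.1035 m).
It fails at once if the wide paddle was disturbed (distance of wide_paddle from where it was at the start of the episode above 0.025 m).
It fails at once if the brush was disturbed (distance of brush from where it was at the start of the episode above 0.025 m).
It fails at once if something else on the table was moved by more than 30 mm (distance of any of scissors, awl, case, tape, jar, tins, bamboo_roll from where it was at the start of the episode above 0.03 m).
It also fails if it takes over 59 s, if anything falls off the work surface, if the arm or the gripper's body presses on something with over 40 N, if the wrist force passes 120 N, or if a joint passes its speed limit or range.

ROBOT

A 6-joint arm with a two-finger parallel gripper is mounted at the origin on the work surface. World frame = base frame: x ahead of the robot, y to its left, z up, the work surface at z = 0. Lengths are in mm, angles in rad, forces in N, time in s.
With the tool pointing down it reaches from about 275 to 750 mm from the base axis. Payload 10.2 kg.
Tool frame: the origin (TCP) lies between the finger pads; the fingertips stand 14 mm ahead of it and the grasp point (between the pads) lies 5 mm behind it (tip_reach is the distance from the TCP to the fingertips, in mm); z points along the fingers, y is the line along which they close (so a half turn about z gives the same grasp; the last joint's range is limited). The gripper opens to 85 mm and grips with 20 to 120 N. Pads are 22 mm wide; open, the fingers measure 114 mm over their backs; the gripper's body (76 mm by 85 mm) begins 54 mm behind the grasp point. The pads swing forward as they close: fully open they stand 13 mm farther back than shut.
Start: joints at [-1.341, 0.313, 1.498, -0, 1.331, -0.223], TCP at [229.668, -472.106, 245.294] pointing down, gripper open.
Joint ranges: [-2.94, 2.94], [-0.97, 2.17], [0.19, 2.56], [-1.23, 4.37], [0.02, 3.11], [-2.88, 2.88]. Speed limits (rad/s): [2.39, 2.39, 3.01, 3.14, 3.14, 3.14].

INTERFACE

Orientations are given as a unit quaternion [w, x, y, z].
In Python, from rig import * gives the robot as it stands.
- The arm moves only by the tool arm_command, never from a script. Its argument "steps" is a list that holds one entry, the list of rows, each a list of 7 numbers: the opening, from 0 (shut) to 1 (fully open), then the shift along the tool's x, y, z each as a share of 0.05 m, from -1 to 1, then the turn, a rotation vector about the tool's x, y, z each as a share of 0.15 rad, from -1 to 1. A call has 1 to 8 rows; each row shifts and turns the commanded pose from where the row before left it, along the tool's axes as they then stand; what a row does not reach is not made up. A row lasts 1/8 s, in which the tool goes at most 62.5 mm and 10.7 degrees, less where a joint would pass 70% of its speed; a pose out of reach is approached as far as the arm can. A call with a number of a shift or a turn outside -1 to 1 is refused whole. A call with a gripper value outside its range is refused whole. The fingers move at their own pace and stop on an object; "squeeze" is the grip in N (left out, the last holds). Time passes only in rows, so rows that do not move let the fingers close. It gives the time, the measured TCP pose, the force, the opening and the grip force at its end, in the units of the state.
- sense(): the state, without advancing time (a new reading comes with each control period).
- capture(name): name is "side" or "top"; returns the picture (400x640x3 uint8, red, green, blue); there is no depth.
- get_calibration(name): a dict with "intrinsics" (3x3 intrinsics, pixels), "D" ([k1, k2, p1, p2, k3] as OpenCV has them; the pictures are not rectified), "rvec" (rotation vector, rad) and "tvec" (3), from world to camera coordinates, as OpenCV has them. Camera axes: x right, y down, z forward; pixel columns grow to the right and rows downward; lengths in mm; the calibration is good to about 2 mm. A picture is of the moment at which its call begins. get_calibration takes no time and is no camera call.
- finish_job(): hands the job in; it is judged then, once.
The state is a dict: "time_s": time; "joints": joint angles; "dq": joint speeds; "tau": joint torques, N m; "eef_pos": TCP position; "ee_rot": TCP orientation; "force": force on the tool from outside, world axes, zero at the start; "wrist_torque": the same for the moment, N m; "grip_width": opening from 0.0 (shut) to 1.0 (fully open); "grip_force": force on a finger pad.
Only numpy, scipy, OpenCV 4.12 (cv2) and the standard library are available. Lean on these libraries where they do the work, as an engineer would, in place of code of your own. Each camera call takes 0.05 s, during which the arm holds its last target. There are 200 camera calls.

## Working session

There is one attempt and no reset: what is moved stays moved. The work goes in short steps, Python scripts to look and compute and a tool call to move; the robot and the scene stay as the last step left them, time stands still between calls to the robot, and variables do not carry over. Pictures are saved under pics/ and viewed, at most 10 in all, crops included, and the job is handed in when it is done.

Besides the shell and the picture viewer there is one more tool, called in YAML: its name, and indented under it one key for each argument. arm_command: Moves the arm, as the interface text tells. Its arguments: {"type":"object","properties":{"steps":{"type":"array"},"squeeze":{"type":"number"}},"required":["steps"]}

```bash
mkdir -p pics; ls
python3 - <<'E'
from rig import *
import cv2,numpy as np
for n in("side","top"):
    cv2.imwrite(f"pics/{n}0.png",capture(n)[:,:,::-1]); c=get_calibration(n); print({k:np.round(v,4).tolist() for k,v in c.items()})
    R=cv2.Rodrigues(np.array(c['rvec'],float))[0]; print(-R.T@np.array(c['tvec'],float).ravel())
s=sense();print(s)
E
```

```text
pics
{'intrinsics': [[403.2008, 0.0, 311.6646], [0.0, 403.2008, 198.9277], [0.0, 0.0, 1.0]], 'D': [-0.0874, 0.0, 0.0, 0.0, 0.0], 'rvec': [2.199, -0.1654, 0.0897], 'tvec': [-536.5804, 125.6973, 1249.5635]}
[  385.25961735 -1003.17953808   842.81260169]
{'intrinsics': [[499.281, 0.0, 318.7084], [0.0, 499.281, 200.1196], [0.0, 0.0, 1.0]], 'D': [0.0308, 0.0, 0.0, 0.0, 0.0], 'rvec': [2.2062, -2.1503, 0.0739], 'tvec': [-44.6405, 552.068, 1589.1718]}
[ 430.52928306  -45.72208509 1626.28192375]
{'time_s': 0.1, 'joints': array([-1.34138267e+00,  3.13380495e-01,  1.49833750e+00, -2.05382660e-05,
        1.33101868e+00, -2.23399556e-01]), 'dq': array([-0.00109592,  0.00059497, -0.00025547,  0.00027973, -0.00055075,
       -0.00016155]), 'tau': array([ 3.29586714e-03, -4.12897468e+01, -2.60141498e+01, -2.14066563e-04,
        2.95606675e-03, -2.90946808e-06]), 'eef_pos': array([ 229.62143968, -471.88672721,  244.80812205]), 'ee_rot': array([-5.71976805e-04,  9.74478611e-01,  2.24479640e-01, -1.16939590e-05]), 'force': array([-0.83506988,  0.03598921,  0.18416918]), 'wrist_torque': array([-0.06647283,  0.00789358, -0.05822484]), 'grip_force': 0.0, 'grip_width': 1.001382313628893}
```

View pics/side0.png

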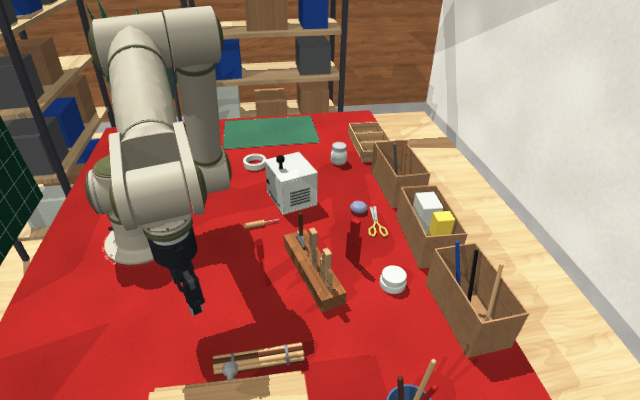

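View pics/top0.png

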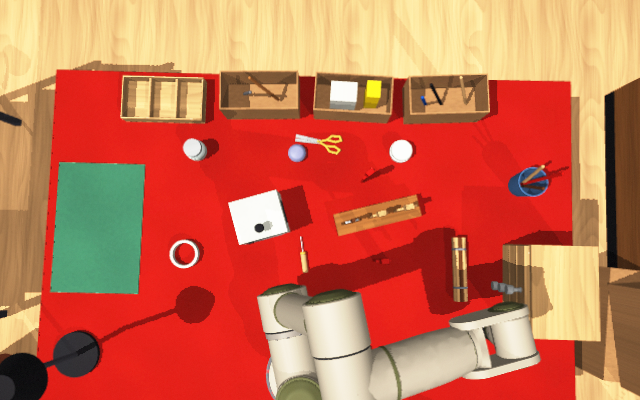

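The box is at top (258,217) with its knob at (260,228). The rack is at top (378,214) and side (315,270). Upright red decoys stand at side (355,240) and (260,255). Next I'll enlarge the box and rack.

Run:
```python
import cv2,numpy as np
s=cv2.imread("pics/side0.png");t=cv2.imread("pics/top0.png")
a=cv2.resize(s[205:310,275:355],(400,525),interpolation=cv2.INTER_CUBIC)
b=cv2.resize(t[185:245,325:430],(525,300),interpolation=cv2.INTER_CUBIC)[:,:400]
b=cv2.resize(t[185:242,330:430],(400,228),interpolation=cv2.INTER_CUBIC)
c=cv2.resize(t[185:250,222:297],(346,300),interpolation=cv2.INTER_CUBIC)
o=np.zeros((530,800,3),np.uint8);o[:525,:400]=a;o[:228,400:]=b;o[230:530,400:746]=c
cv2.imwrite("pics/crop1.png",o)
```

```text
(no output)
```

View pics/crop1.png

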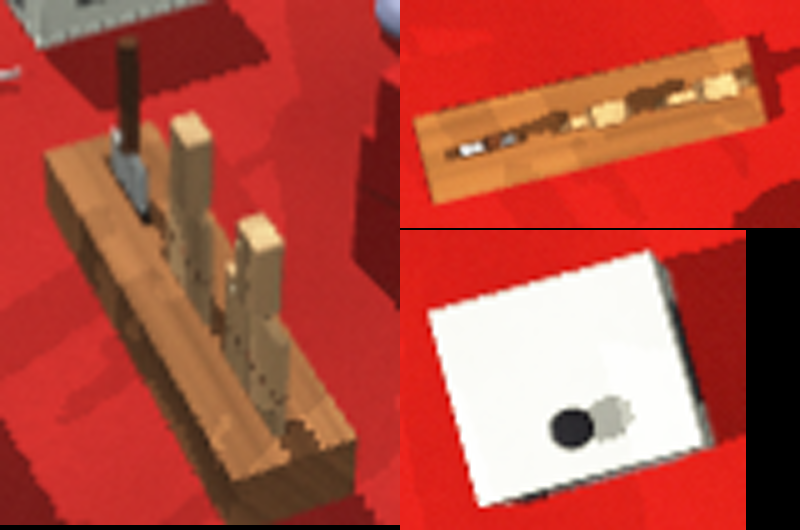

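```bash
cat > h.py <<'E'
from rig import *
import cv2,numpy as np
from scipy.optimize import minimize
C={n:get_calibration(n) for n in("side","top")}
def proj(n,P):
    c=C[n];return cv2.projectPoints(np.array(P,float).reshape(-1,3),*[np.array(c[k],float) for k in("rvec","tvec","intrinsics","D")])[0][:,0]
def rot(a): return np.array([[np.cos(a),-np.sin(a),0],[np.sin(a),np.cos(a),0],[0,0,1]])
def place(p,P): return np.array(P,float)@rot(p[2]).T+[p[0],p[1],0]
def bx(x,y,z0,z1,cx=0,cy=0): return [[cx+i*x/2,cy+j*y/2,z] for z in(z0,z1) for i,j in((-1,-1),(1,-1),(1,1),(-1,1))]
def ray(n,uv,z):
    c=C[n];R=cv2.Rodrigues(np.array(c['rvec'],float))[0];t=np.array(c['tvec'],float).ravel();o=-R.T@t
    q=cv2.undistortPoints(np.array([[uv]],float),np.array(c['intrinsics'],float),np.array(c['D'],float))[0,0]
    d=R.T@[*q,1];return o+d*(z-o[2])/d[2]
def render(n,parts,S=8):
    im=np.zeros((400*S,640*S),np.uint8)
    for P in parts:
        h=cv2.convexHull(((proj(n,P)+.5)*S).round().astype(np.int32));cv2.fillConvexPoly(im,h,255)
    return cv2.resize(im,(640,400),interpolation=cv2.INTER_AREA)/255.
def soft(img):  # 0 red cloth, 1 otherwise (G/R ratio)
    f=img.astype(float);r=f[:,:,1]/(f[:,:,2]+8);return np.clip((r-.2)/.35,0,1)
def fit(n,m,parts,p0,roi,ex=None):
    u0,v0,u1,v1=roi
    def cost(p):
        d=(render(n,[place(p,P) for P in parts])-m)[v0:v1,u0:u1]
        return (np.minimum(d*d,1)).sum()
    p0=np.array(p0,float);sx=np.vstack([p0]+[p0+d for d in np.diag([8,8,.08])])
    r=minimize(cost,p0,method="Nelder-Mead",options=dict(initial_simplex=sx,xatol=.02,fatol=.01,maxiter=90));return r.x,r.fun
E
python3 - <<'E'
from h import *
s=cv2.imread("pics/side0.png");t=cv2.imread("pics/top0.png")
c=[ray("top",q,133) for q in((228.1,202.8),(276.2,189.3),(288.1,232.),(239.3,245.))]
d=c[0]+c[3]-c[1]-c[2];b=np.mean(c,0);b0=[b[0],b[1],np.arctan2(d[1],d[0])-np.pi/2]
print(np.round(c,1),b0)
c=[ray("top",q,45) for q in((333.75,214.5),(416.75,194.5),(421.75,216.2),(339,235.75))]
d=c[0]+c[3]-c[1]-c[2];b=np.mean(c,0);r0=[b[0],b[1],np.arctan2(d[1],d[0])-np.pi/2]
print(np.round(c,1),r0)
white=np.clip((t[:,:,1].astype(float)-60)/190,0,1)
B=[bx(130,150,0,133)]
print("box top",fit("top",soft(t),B,b0,(215,175,300,260)))
print("box side",fit("side",soft(s),B,b0,(255,140,330,220)))
print("rack top",fit("top",soft(t),[bx(70,270,0,45)],r0,(325,185,432,245)))
print("rack side",fit("side",soft(s),[bx(70,270,0,45)],r0,(270,215,360,320)))
print("knob centre top z160..168", ray("top",(222+(571-400)/4.613,185+(428-230)/4.613),176))
E
```

```text
[[529.5 239.9 133. ]
 [573.8  97.  133. ]
 [446.7  57.3 133. ]
 [404.4 201.5 133. ]] [np.float64(488.629480046781), np.float64(148.96254120612073), np.float64(0.2930846026208336)]
[[ 506.7  -79.5   45. ]
 [ 576.9 -341.    45. ]
 [ 508.5 -357.5   45. ]
 [ 440.   -97.7   45. ]] [np.float64(508.0423572479614), np.float64(-218.93815019692926), np.float64(0.260043028877746)]
box top (array([4.90549402e+02, 1.51982979e+02, 2.98237994e-01]), np.float64(26.253290020682574))
box side (array([4.92195665e+02, 1.50445208e+02, 3.01964095e-01]), np.float64(548.4475449088119))
rack top (array([ 5.09599093e+02, -2.16525150e+02,  2.61261429e-01]), np.float64(3.335182270536239))
rack side (array([ 5.11676268e+02, -2.16713739e+02,  2.54912881e-01]), np.float64(315.37150586476633))
knob centre top z160..168 [455.92052647 138.9719325  176.        ]
```

Run:
```python
from h import *
r=[510,-216.6,.26]
S=6
tiles=[]
for n,(u0,v0,u1,v1) in(("side",(290,220,350,310)),("top",(365,190,430,225))):
    im=cv2.imread(f"pics/{n}0.png")[v0:v1,u0:u1]
    im=cv2.resize(im,None,fx=S,fy=S,interpolation=cv2.INTER_CUBIC)
    def dr(P,col):
        h=cv2.convexHull((((proj(n,place(r,P))+.5-[u0,v0])*S)).astype(np.int32));cv2.polylines(im,[h],True,col,1)
    for y in(0,-85):
        dr(bx(6,46,45,110,0,y),(255,0,0));dr(bx(6,62,45,110,0,y),(0,255,0));dr(bx(16,24,110,160,0,y),(255,255,255))
    tiles.append(im)
o=np.zeros((540,760,3),np.uint8);a,b=tiles;o[:a.shape[0],:a.shape[1]]=a;o[:b.shape[0],365:365+b.shape[1]]=b
cv2.imwrite("pics/crop2.png",o)
```

```text
(no output)
```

View pics/crop2.png

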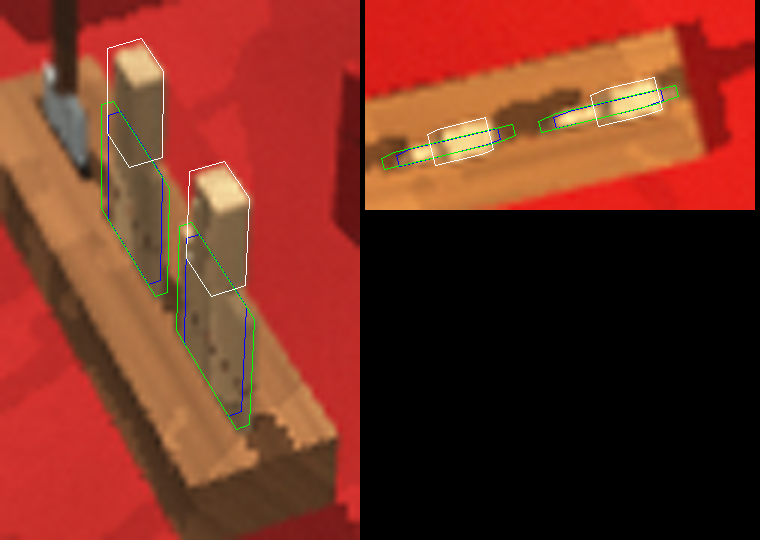

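Two upright wooden paddles fit the description: the middle pocket at side (313,240) and the near-end pocket at side (326,262). The crop shows the middle blade matching the 46 mm outline (blue) and the near-end blade reaching the 62 mm outline (green). So the middle one is the paddle to use. The red ones are decoys. Next I'll move to the knob.

arm_command:
  steps:
    - [[1, 0, 0, 0, 0, 0, 1], [1, 0.57, -0.74, 0, 0, 0, 0], [1, 0.57, -0.74, 0, 0, 0, 0], [1, 0.57, -0.74, 0, 0, 0, 0], [1, 0.57, -0.74, 0, 0, 0, 0], [1, 0.57, -0.74, 0, 0, 0, 0], [1, 0.57, -0.74, 0, 0, 0, 0], [1, 0.57, -0.74, 0, 0, 0, 0]]
  squeeze: 40

```text
time_s: 1.1
eef_pos: [343.0, -163.9, 245.2]
ee_rot: [-0.0, 0.989, 0.151, -0.0]
force: [0.5, -0.0, 0.9]
grip_width: 1.004
grip_force: 0.0
```

arm_command:
  steps:
    - [[1, 0.57, -0.74, 0, 0, 0, 0], [1, 0.57, -0.74, 0, 0, 0, 0], [1, 0.57, -0.74, 0, 0, 0, 0], [1, 0.57, -0.74, 0, 0, 0, 0], [1, 0.57, -0.74, 0, 0, 0, 0], [1, 0.57, -0.74, 0, 0, 0, 0], [1, 0.57, -0.74, 0, 0, 0, 0], [1, 0, 0, 0, 0, 0, 0]]

```text
time_s: 2.1
eef_pos: [456.1, 143.4, 244.7]
ee_rot: [-0.0, 0.988, 0.153, -0.0]
force: [-0.5, -0.6, -1.4]
grip_width: 1.004
grip_force: 0.0
```

```bash
cat >> h.py <<'E'
def yaw(s): w,x,y,z=s['ee_rot'];return 2*np.arctan2(y,x)
def delta(s,T):
    a=yaw(s);d=np.array(T)-s['eef_pos'];x=[np.cos(a),np.sin(a)];y=[np.sin(a),-np.cos(a)]
    return np.round([d[:2]@x/50,d[:2]@y/50,-d[2]/50],3)
E
python3 - <<'E'
from h import *
s=sense();print(s['time_s'],s['eef_pos'],yaw(s),s['ee_rot'],delta(s,[457.6,140.7,163]))
E
```

```text
2.1 [456.13718693 143.39927394 244.69821232] 0.30637110538015955 [-1.95744401e-04  9.88289891e-01  1.52587131e-01 -4.70280953e-04] [0.012 0.06  1.634]
```

arm_command:
  steps:
    - [[1, 0.01, 0.06, 0.5, 0, 0, 0], [1, 0, 0, 0.5, 0, 0, 0], [1, 0, 0, 0.4, 0, 0, 0], [1, 0, 0, 0.23, 0, 0, 0], [0, 0, 0, 0, 0, 0, 0], [0, 0, 0, 0, 0, 0, 0], [0, 0, 0, 0, 0, 0, 0], [0, 0, 0, 0, 0, 0, 0]]

```text
time_s: 3.1
eef_pos: [457.6, 138.9, 164.6]
ee_rot: [-0.0, 0.989, 0.151, 0.001]
force: [-1.2, 3.2, 4.3]
grip_width: 0.308
grip_force: 39.1
```

Run:
```python
from h import *
t=capture("top")[:,:,::-1];s=capture("side")[:,:,::-1]
a=cv2.resize(t[170:260,210:310],(400,360),interpolation=cv2.INTER_CUBIC);b=cv2.resize(s[120:220,240:340],(360,360),interpolation=cv2.INTER_CUBIC)
cv2.imwrite("pics/knob.png",np.hstack([a,b]));print(sense()['eef_pos'])
```

```text
[457.57651635 138.91878826 164.54760459]
```

View pics/knob.png

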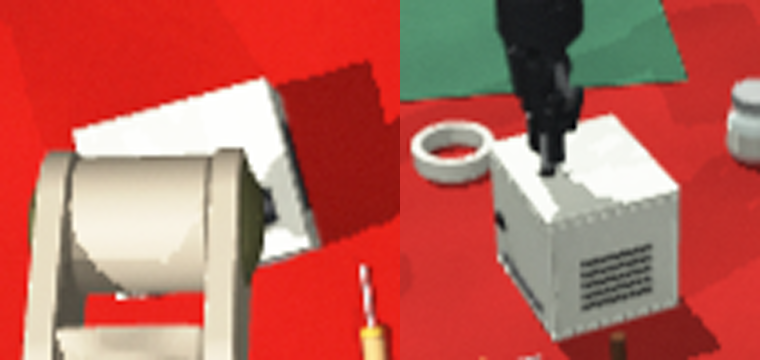

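The picture shows the fingers on the knob at right-panel (547,165), with the lid still shut. The grip force is 39 N at 26 mm. Next I'll work out the arc.

```bash
python3 -c "
import numpy as np
t=np.linspace(0,1.86,25);x=-100*np.cos(t)+43*np.sin(t);z=100*np.sin(t)+43*np.cos(t)
print(np.round(np.c_[np.diff(x),-np.diff(z)]/50,2).tolist())"
```

```text
[[0.07, -0.15], [0.08, -0.15], [0.1, -0.14], [0.11, -0.13], [0.12, -0.12], [0.12, -0.11], [0.13, -0.1], [0.14, -0.09], [0.15, -0.08], [0.15, -0.07], [0.16, -0.06], [0.16, -0.05], [0.17, -0.03], [0.17, -0.02], [0.17, -0.01], [0.17, 0.01], [0.17, 0.02], [0.17, 0.03], [0.16, 0.04], [0.16, 0.06], [0.15, 0.07], [0.15, 0.08], [0.14, 0.09], [0.13, 0.1]]
```

arm_command:
  steps:
    - [[0, 0.07, 0, -0.15, 0, 0, 0], [0, 0.08, 0, -0.15, 0, 0, 0], [0, 0.1, 0, -0.14, 0, 0, 0], [0, 0.11, 0, -0.13, 0, 0, 0], [0, 0.12, 0, -0.12, 0, 0, 0], [0, 0.12, 0, -0.11, 0, 0, 0], [0, 0.13, 0, -0.1, 0, 0, 0], [0, 0.14, 0, -0.09, 0, 0, 0]]

```text
time_s: 4.2
eef_pos: [499.2, 151.6, 214.0]
ee_rot: [0.0, 0.989, 0.151, -0.0]
force: [-4.7, 0.5, 1.1]
grip_width: 0.306
grip_force: 40.1
```

arm_command:
  steps:
    - [[0, 0.15, 0, -0.08, 0, 0, 0], [0, 0.15, 0, -0.07, 0, 0, 0], [0, 0.16, 0, -0.06, 0, 0, 0], [0, 0.16, 0, -0.05, 0, 0, 0], [0, 0.17, 0, -0.03, 0, 0, 0], [0, 0.17, 0, -0.02, 0, 0, 0], [0, 0.17, 0, -0.01, 0, 0, 0], [0, 0.17, 0, 0.01, 0, 0, 0]]

```text
time_s: 5.2
eef_pos: [562.1, 170.9, 229.5]
ee_rot: [0.0, 0.989, 0.151, 0.001]
force: [-1.3, -2.0, 6.7]
grip_width: 0.31
grip_force: 41.1
```

arm_command:
  steps:
    - [[0, 0.17, 0, 0.02, 0, 0, 0], [0, 0.17, 0, 0.03, 0, 0, 0], [0, 0.16, 0, 0.04, 0, 0, 0], [0, 0.16, 0, 0.06, 0, 0, 0], [0, 0.15, 0, 0.07, 0, 0, 0], [0, 0.15, 0, 0.08, 0, 0, 0], [0, 0.14, 0, 0.09, 0, 0, 0], [0, 0.13, 0, 0.1, 0, 0, 0]]

```text
time_s: 6.2
eef_pos: [621.2, 189.0, 204.7]
ee_rot: [0.0, 0.989, 0.151, 0.002]
force: [1.9, -2.2, 5.8]
grip_width: 0.306
grip_force: 41.8
```

arm_command:
  steps:
    - [[1, 0, 0, 0, 0, 0, 0], [1, 0, 0, 0, 0, 0, 0], [1, 0, 0, 0, 0, 0, 0], [1, 0, 0, 0, 0, 0, 0], [1, 0, 0, -0.4, 0, 0, 0], [1, 0, 0, -0.5, 0, 0, 0], [1, 0, 0, -0.5, 0, 0, 0], [1, 0, 0, -0.4, 0, 0, 0]]

```text
time_s: 7.2
eef_pos: [619.7, 189.3, 295.5]
ee_rot: [-0.0, 0.989, 0.151, 0.0]
force: [0.0, -0.4, 0.2]
grip_width: 0.997
grip_force: 0.0
```

Run:
```python
from h import *
s=sense();print(s['joints'],s['eef_pos'],yaw(s),delta(s,[510.5,-219,290]))
```

```text
[1.16028498e-01 5.76158020e-01 9.78335810e-01 4.25442093e-05
 1.58617890e+00 1.38399732e+00] [619.66947351 189.32131681 295.53008777] 0.30282818002606166 [-4.519  7.144  0.111]
```

arm_command:
  steps:
    - [[1, -0.5, 0.79, 0, 0, 0, 0], [1, -0.5, 0.79, 0, 0, 0, 0], [1, -0.5, 0.79, 0, 0, 0, 0], [1, -0.5, 0.79, 0, 0, 0, 0], [1, -0.5, 0.79, 0, 0, 0, 0], [1, -0.5, 0.79, 0, 0, 0, 0], [1, -0.5, 0.79, 0, 0, 0, 0], [1, -0.5, 0.8, 0, 0, 0, 0]]

```text
time_s: 8.2
eef_pos: [522.5, -173.8, 294.5]
ee_rot: [0.0, 0.989, 0.151, 0.0]
force: [0.8, 0.7, -0.0]
grip_width: 0.999
grip_force: 0.0
```

Run:
```python
from h import *
t=capture("top")[:,:,::-1];s=capture("side")[:,:,::-1]
cv2.imwrite("pics/top1.png",t);cv2.imwrite("pics/side1.png",s)
a=cv2.resize(t[150:270,200:310],(440,480),interpolation=cv2.INTER_CUBIC);b=cv2.resize(s[110:220,250:330],(349,480),interpolation=cv2.INTER_CUBIC)
cv2.imwrite("pics/open.png",np.hstack([a,b]))
s=sense();print(s['eef_pos'],delta(s,[510.5,-219,290]))
```

```text
[ 522.06077448 -176.00632844  294.19966635] [-0.474  0.754  0.084]
```

View pics/open.png

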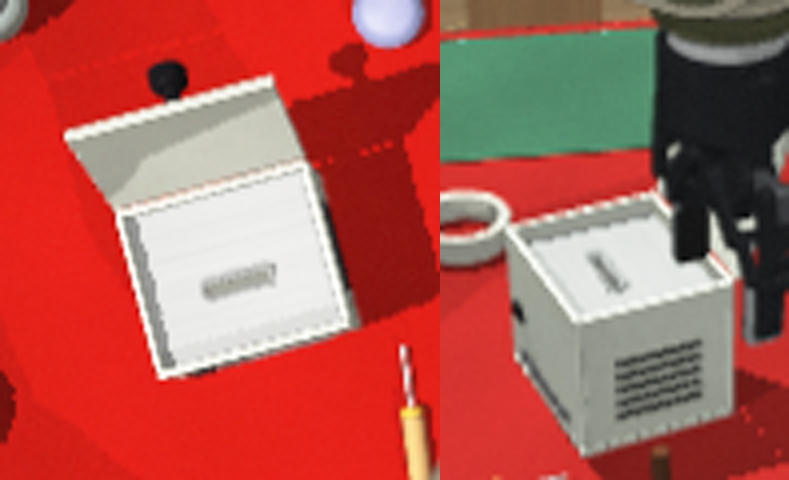

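The lid is open on its stop, and the slot shows at top (259.5,219.8) and side (287.8,171.6).

Run:
```python
from h import *
print("slot",ray("top",(259.5,219.75),112),ray("side",(287.8,171.6),112))
print("paddle",ray("side",(290+139/6-.5,220+64/6-.5),160),ray("top",(365+(473-365)/6-.5,190+139/6-.5),160))
t=cv2.imread("pics/top1.png")
# slot darkness centroid, weighted
for n,r in(("top",(247,212,273,228)),("side",(280,163,296,180))):
    im=cv2.imread(f"pics/{n}1.png").astype(float).mean(2)[r[1]:r[3],r[0]:r[2]]
    w=np.clip(np.percentile(im,80)-15-im,0,None);w=np.minimum(w,60);v,u=np.mgrid[r[1]:r[3],r[0]:r[2]]
    c=((u*w).sum()/w.sum(),(v*w).sum()/w.sum());print(n,c,ray(n,c,112))
```

```text
slot [481.81724597 146.69116608 112.        ] [483.3981192  146.80262704 112.        ]
paddle [ 511.13493668 -219.37797109  160.        ] [ 510.23456107 -219.96264952  160.        ]
top (np.float64(259.0698909700866), np.float64(220.0882722952194)) [480.75868803 147.9595388  112.        ]
side (np.float64(287.44741935483864), np.float64(171.85951612903224)) [482.0512572  145.35239237 112.        ]
```

arm_command:
  steps:
    - [[1, -0.47, 0.75, 0, 0, 0, -1], [1, 0, 0, 0, 0, 0, -1], [1, 0, 0, 0, 0, 0, -1], [1, 0, 0, 0, 0, 0, -1], [1, 0, 0, 0, 0, 0, -1], [1, 0, 0, 0, 0, 0, -1], [1, 0, 0, 0, 0, 0, -1], [1, 0, 0, 0, 0, 0, -1]]

```text
time_s: 9.3
eef_pos: [512.1, -214.6, 294.4]
ee_rot: [0.0, 0.729, 0.685, 0.0]
force: [-0.1, 0.0, -0.5]
grip_width: 0.999
grip_force: 0.0
```

arm_command:
  steps:
    - [[1, 0, 0, 0, 0, 0, -1], [1, 0, 0, 0, 0, 0, -1], [1, 0, 0, 0, 0, 0, -0.19], [1, 0, 0, 0, 0, 0, 0]]

```text
time_s: 9.8
eef_pos: [512.0, -214.9, 294.4]
ee_rot: [0.0, 0.61, 0.792, 0.0]
force: [-0.3, -0.3, 0.1]
grip_width: 1.002
grip_force: 0.0
```

Run:
```python
from h import *
s=sense();print(s['eef_pos'],yaw(s),delta(s,[511,-219,130]))
```

```text
[ 512.01260165 -214.93413598  294.36712754] 1.829406967083722 [-0.073 -0.04   3.287]
```

arm_command:
  steps:
    - [[1, -0.07, -0.04, 0.6, 0, 0, 0], [1, 0, 0, 0.6, 0, 0, 0], [1, 0, 0, 0.6, 0, 0, 0], [1, 0, 0, 0.5, 0, 0, 0], [1, 0, 0, 0.4, 0, 0, 0], [1, 0, 0, 0.35, 0, 0, 0], [1, 0, 0, 0.23, 0, 0, 0], [1, 0, 0, 0, 0, 0, 0]]

```text
time_s: 10.8
eef_pos: [510.7, -219.0, 129.9]
ee_rot: [-0.001, 0.61, 0.793, -0.0]
force: [-0.3, -0.3, 1.3]
grip_width: 1.002
grip_force: 0.0
```

arm_command:
  steps:
    - [[0, 0, 0, 0, 0, 0, 0], [0, 0, 0, 0, 0, 0, 0], [0, 0, 0, 0, 0, 0, 0], [0, 0, 0, 0, 0, 0, 0], [0, 0, 0, 0, 0, 0, 0], [0, 0, 0, 0, 0, 0, 0]]
  squeeze: 40

```text
time_s: 11.55
eef_pos: [511.0, -219.3, 130.6]
ee_rot: [0.0, 0.609, 0.793, -0.0]
force: [-0.3, -0.3, 3.0]
grip_width: 0.182
grip_force: 40.4
```

arm_command:
  steps:
    - [[0, 0, 0, -0.2, 0, 0, 0], [0, 0, 0, -0.3, 0, 0, 0], [0, 0, 0, -0.4, 0, 0, 0], [0, 0, 0, -0.5, 0, 0, 0], [0, 0, 0, -0.6, 0, 0, 0], [0, 0, 0, -0.6, 0, 0, 0], [0, 0, 0, -0.6, 0, 0, 0], [0, 0, 0, -0.3, 0, 0, 0]]

```text
time_s: 12.55
eef_pos: [511.1, -219.2, 307.6]
ee_rot: [0.001, 0.609, 0.793, 0.0]
force: [0.7, 0.7, -0.8]
grip_width: 0.186
grip_force: 39.9
```

Run:
```python
from h import *
s=sense();print(s['eef_pos'],s['force'],yaw(s),delta(s,[481.8,147.2,306]))
im=capture("side")[:,:,::-1];cv2.imwrite("pics/side2.png",im)
a=proj("side",s['eef_pos']+[0,0,5]);print(a,proj("side",s['eef_pos']-[0,0,120]))
u,v=a[0].astype(int);cv2.imwrite("pics/lift.png",cv2.resize(im[v-35:v+65,u-60:u+60],None,fx=5,fy=5,interpolation=cv2.INTER_CUBIC))
```

```text
[ 511.05192909 -219.18844089  307.57351585] [ 0.7266276   0.69276502 -0.8112213 ] 1.8313783493498328 [7.231 1.323 0.031]
[[312.98748946 181.09716156]] [[312.68493649 221.90647477]]
```

View pics/lift.png

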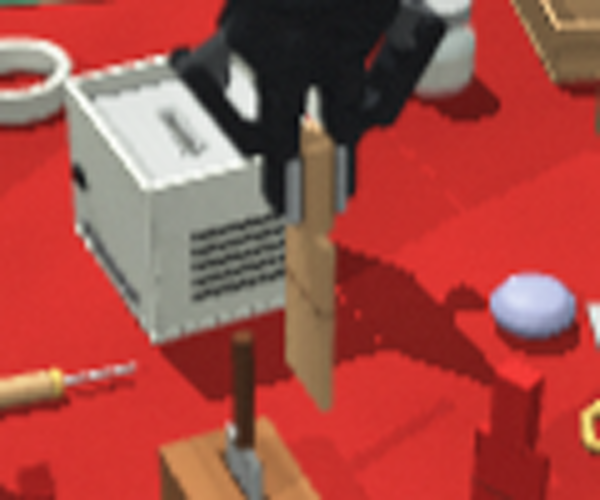

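The narrow paddle hangs upright in the fingers. Its tip is at crop (309,383), about where predicted, and the scribed line is visible. The brush and wide paddle stay in the rack. Next I'll carry it over the slot.

arm_command:
  steps:
    - [[0, 0.5, 0.1, 0, 0, 0, 0], [0, 0.9, 0.17, 0, 0, 0, 0], [0, 1, 0.18, 0, 0, 0, 0], [0, 1, 0.18, 0, 0, 0, 0], [0, 1, 0.18, 0, 0, 0, 0], [0, 1, 0.18, 0, 0, 0, 0], [0, 0.9, 0.17, 0, 0, 0, 0], [0, 0.6, 0.1, 0, 0, 0, 0]]

```text
time_s: 13.6
eef_pos: [481.4, 133.2, 304.3]
ee_rot: [-0.001, 0.608, 0.794, -0.0]
force: [-0.2, -0.3, -0.1]
grip_width: 0.185
grip_force: 39.9
```

arm_command:
  steps:
    - [[0, 0.33, 0.06, 0, 0, 0, -0.28], [0, 0, 0, 0, 0, 0, 0], [0, 0, 0, 0.6, 0, 0, 0], [0, 0, 0, 0.3, 0, 0, 0], [0, 0, 0, 0, 0, 0, 0]]

```text
time_s: 14.22
eef_pos: [481.4, 146.5, 259.6]
ee_rot: [-0.001, 0.593, 0.805, -0.001]
force: [0.6, 0.1, -0.3]
grip_width: 0.181
grip_force: 39.9
```

Run:
```python
from h import *
s=sense();print(s['eef_pos'],s['force'],yaw(s),delta(s,[481.6,147.2,242]))
o=[]
for n in("side","top"):
    im=capture(n)[:,:,::-1];cv2.imwrite(f"pics/{n}3.png",im)
    u,v=proj(n,s['eef_pos']-[0,0,110])[0].astype(int);print(n,u,v,proj(n,s['eef_pos']-[0,0,120]),proj(n,[481.6,147.2,112]))
    o.append(cv2.resize(im[v-40:v+40,u-40:u+40],(400,400),interpolation=cv2.INTER_CUBIC))
cv2.imwrite("pics/above.png",np.hstack(o))
```

```text
[481.35752372 146.49201005 259.59698933] [ 0.56999809  0.10844119 -0.29204169] 1.8722812254839336 [0.012 0.009 0.352]
side 286 162 [[286.9517025  164.70224658]] [[287.25783862 171.57939041]]
top 257 219 [[258.39597171 219.56243278]] [[259.32986999 219.81734388]]
```

View pics/above.png

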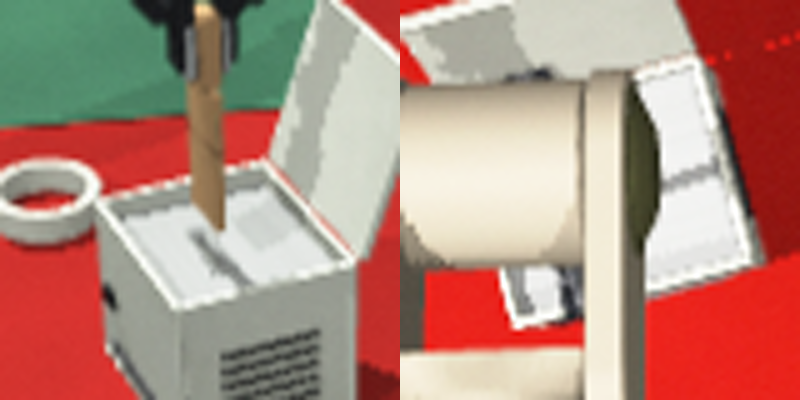

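The tip at side (287.1,165.3) is within 1 px of prediction and sits above the slot. I'll descend slowly while watching the force.

arm_command:
  steps:
    - [[0, 0.01, 0.01, 0.2, 0, 0, 0], [0, 0, 0, 0.2, 0, 0, 0], [0, 0, 0, 0.1, 0, 0, 0], [0, 0, 0, 0.06, 0, 0, 0], [0, 0, 0, 0.06, 0, 0, 0], [0, 0, 0, 0, 0, 0, 0]]

```text
time_s: 15.08
eef_pos: [481.9, 147.8, 229.2]
ee_rot: [-0.0, 0.592, 0.806, -0.0]
force: [-0.6, -0.4, -0.7]
grip_width: 0.185
grip_force: 39.9
```

arm_command:
  steps:
    - [[0, 0, 0, 0.05, 0, 0, 0], [0, 0, 0, 0.05, 0, 0, 0], [0, 0, 0, 0.04, 0, 0, 0], [0, 0, 0, 0, 0, 0, 0]]

```text
time_s: 15.58
eef_pos: [481.8, 147.8, 222.2]
ee_rot: [-0.0, 0.592, 0.806, -0.0]
force: [0.2, 0.0, -1.1]
grip_width: 0.186
grip_force: 39.9
```

arm_command:
  steps:
    - [[0, 0, 0, 0.1, 0, 0, 0], [0, 0, 0, 0.15, 0, 0, 0], [0, 0, 0, 0.15, 0, 0, 0], [0, 0, 0, 0.15, 0, 0, 0], [0, 0, 0, 0.15, 0, 0, 0], [0, 0, 0, 0.15, 0, 0, 0], [0, 0, 0, 0.15, 0, 0, 0], [0, 0, 0, 0.04, 0, 0, 0]]

```text
time_s: 16.58
eef_pos: [481.7, 147.8, 169.7]
ee_rot: [-0.0, 0.593, 0.806, -0.0]
force: [-0.2, -1.2, 0.3]
grip_width: 0.179
grip_force: 39.9
```

arm_command:
  steps:
    - [[0, 0, 0, 0, 0, 0, 0], [0, 0, 0, 0, 0, 0, 0], [0, 0, 0, 0, 0, 0, 0], [0, 0, 0, 0, 0, 0, 0]]

```text
time_s: 17.08
eef_pos: [481.9, 147.8, 170.4]
ee_rot: [0.0, 0.592, 0.806, 0.0]
force: [0.6, 0.2, -1.1]
grip_width: 0.181
grip_force: 39.9
```

Run:
```python
from h import *
s=sense();print(s['eef_pos'],s['force'],s['wrist_torque'],s['grip_force'])
im=capture("side")[:,:,::-1]
cv2.imwrite("pics/end.png",cv2.resize(im[110:220,240:350],(600,600),interpolation=cv2.INTER_CUBIC))
```

```text
[481.90420608 147.77107011 170.39681857] [ 0.58866678  0.234194   -1.07352771] [ 0.00702137 -0.02093408 -0.03840379] 39.90585923194885
```

View pics/end.png

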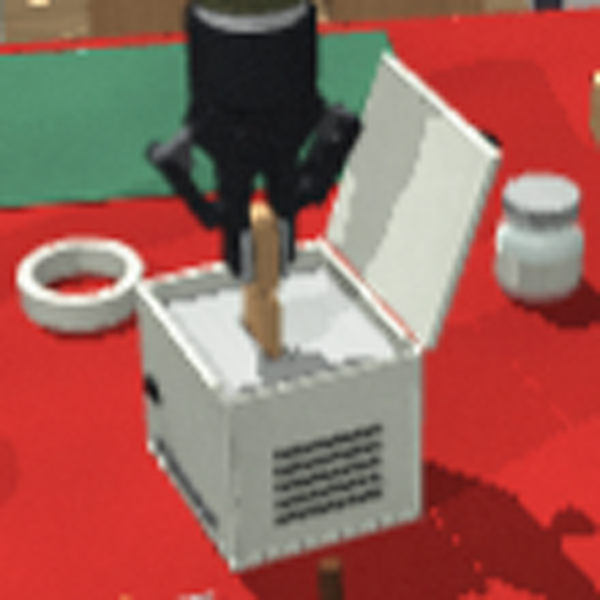

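The blade goes through the slot at (265,345) with about 40 mm left above the plate. The lid is open and the forces are near zero, so I'm handing in.

```bash
python3 -c "
from rig import *
print(finish_job())"
```

```text
the job is handed in; nothing more can be done
None
```

The job is handed in at about 17 s, with no verdict shown: the lid rests open, and the narrow paddle is held upright in the slot with its scribed line about level with the plate (tip about 60 mm below, from arm position), with near-zero contact force.

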